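Set the press gap with a gauge blade

ROBOT

A 7-joint arm with a two-finger parallel gripper is mounted at the origin on the work surface. World frame = base frame: x ahead of the robot, y to its left, z up, the work surface at z = 0. Lengths are in m, angles in rad, forces in N, time in s.
With the tool pointing down it reaches from about 0.425 to 0.875 m from the base axis. Payload 4.7 kg.
Tool frame: the origin (TCP) lies midway between the tips of the shut fingers; the grasp point (between the pads) lies 19 mm behind it; z points along the fingers, y is the direction in which the jaws open and shut (so a half turn about z gives the same grasp; the last joint's range is limited). The gripper opens to 85 mm and grips with 20 to 120 N. Pads are 22 mm wide; open, the fingers measure 114 mm over their backs; the gripper's body (76 mm by 85 mm) begins 54 mm behind the grasp point. The pads swing forward as they close: fully open they stand 13 mm farther back than shut.
Start: joints at [-1.271, 0.321, -0.07, 1.45, 0.023, 1.371, -0.057], TCP at [0.183, 0.624, 0.231] pointing down, gripper open.
Joint ranges: [-2.86, 2.86], [-0.3, 2.09], [-1.38, 1.24], [0.06, 2.45], [-1.56, 4.7], [0.09, 2.05], [-2.69, 2.69]. Speed limits (rad/s): [2.57, 2.57, 3.14, 3.14, 3.14, 3.14, 3.14].

INTERFACE

Orientations are given as a rotation vector (axis times angle).
In Python, from bench import * gives the robot as it stands.
- The arm moves only by the shell command python3 -m jog 'ROWS' [FORCE]. ROWS is JSON, a list of rows, each an object with "travel": the shift along the tool's x, y, z in mm, a list of three; "angular": the turn, a rotation vector about the tool's x, y, z in degrees, a list of three; "hand": the gripper command: -1 is shut, 1 is fully open, values between are in proportion. A call has exactly 8 rows; each row is the pose to reach, as a shift and turn from the pose measured when the call began, along the tool's axes at that moment; what a row does not reach only later rows make up. A row lasts 1/12 s, in which the tool goes at most 41.7 mm and 7.16 degrees, less where a joint would pass 70% of its speed; a pose out of reach is approached as far as the arm can. A call with a gripper value outside its range is refused whole. The fingers move at their own pace and stop on an object; FORCE is the grip in N (left out, the last holds). Time passes only in rows, so rows that repeat a pose let the fingers close, or fill a call up. It gives the time, the measured TCP pose, the force and the opening at its end, in the units of the state.
- state(): the state, without advancing time (a new reading comes with each control period).
- camera(name): name is "scene" or "top" or "wrist"; returns a dict with "frame" (420x560x3 uint8, red, green, blue), "vertical_fov" (degrees; the focal length in pixels is half the picture's height over the tangent of half this angle, whatever the lens; pixels are square), "cx", "cy" (the principal point, pixels), "origin" and "rotation" of the camera in the world. Camera axes: x right, y up, looking along -z (the intrinsics and any distortion apply to the point x, -y, -z); pixel columns grow to the right and rows downward; lengths in m; the calibration is good to about 2 mm. A picture is of the moment at which its call begins. There is no depth.
- job_done(): hands the job in, once; it reports no verdict.
The state is a dict: "time_s": time; "joint_pos": joint angles; "qd": joint speeds; "effort": joint torques, N m; "ee_pos": TCP position; "ee_rot": TCP orientation; "ft_force": force on the tool from outside, world axes, zero at the start; "torque": the same for the moment, N m; "grip_width": finger opening in m.
Only numpy, scipy, OpenCV 4.12 (cv2) and the standard library are available. Lean on these libraries where they do the work, as an engineer would, in place of code of your own. Each camera call takes 0.05 s, during which the arm holds its last target.

TASK

On the bench press, push the gauge blade along its channel under the foot until it is fully home against the end stop. Then turn the crank on top of the screw clockwise (seen from above) until the sprung foot has come down on the blade and the blade just drags: about a twelfth of a turn past first touch, not screwed down hard. Leave the blade home and the crank released, and do not disturb the wrench, the hammer and the tape measure.

Things in the scene. Friction and masses are not known exactly. Their poses are not given: they have to be found in the camera images.
- press: Fixed bench press, grey C-frame 165 mm high, open to its +x, column (60 x 60 mm) centred at x = -90 mm. Origin: on the bench, on the vertical screw axis; z up. Its steel bed, 50 mm wide, top 50 mm above the bench, runs from y = -240 to +45 mm; two rails 5 mm high form a 32 mm wide channel centred on x = 0. The upper arm covers only y within 26 mm; its top is at 168 mm.
- stop_face (a point): Centre of the face of the end stop, a 14 mm high steel bar across the channel at its +y end: at y = +30 mm of the press, 6 mm above the bed. The blade's tip rests on it when home.
- blade: Loose steel gauge blade lying in the channel: strip 180 x 30 x 6 mm along its y, about 0.3 kg, with an upright tab across its -y end. Origin: centre of its underside; axes parallel to the press's. It starts 60 to 80 mm short of home, its tip clear of the foot; when home against the stop its origin is at y = -60 mm of the press. Sliding it takes 1 to 3 N.
- blade_tab (a point): Centre of the upright tab of the blade (28 mm wide, 8 mm thick along y, its top 36 mm above the blade's underside). The outer (-y) face is 4 mm from this point: push there, low on the tab, to +y.
- foot: Steel foot disc, 30 mm across, 14 mm thick, under the screw on its axis, on a spring of 1.5 N per mm: it comes down with the screw and, once on the blade, stays there while the spring shortens (12 mm at most). Origin: on the screw axis, 68 mm below its underside.
- foot_face (a point): Centre of the foot's underside.
- screw (a joint): Turn of the crank in rad, clockwise from above. At 0 the crank points to the press's +y and the foot is 18 mm above the bed; each rad lowers screw, crank and foot 4 mm. Starts at 0 to 1.2. The foot meets the 6 mm blade at 3.0 (crank near the press's -y); each further rad adds 6 N. It stays where left; range -0.3 to 5.0.
- crank_axis (a point): Point on the screw axis 217 mm above the bench, about which the crank turns; the hub there is 40 mm across and its top is at this height when the screw is at 0.
- crank_knob (a point): Centre of the upright black knob at the crank's end: 18 mm diameter, 50 mm tall, 70 mm from the screw axis, 237 mm above the bench when the screw is at 0 (4 mm lower per rad). It moves with about 2 N and can be pushed round its circle from behind with shut fingers from above; the flat crank arm lies 25 mm below this point.
- wrench: Bystander: steel wrench, 190 mm, lying on the bench beyond the press. Origin: its middle, on the bench.
- hammer: Bystander: hammer, 260 mm, lying on the bench beyond the press. Origin: its middle, on the bench.
- tape: Bystander: tape measure, 70 x 40 x 65 mm, on the bench to the press's left. Origin: centre of its underside.
Not all that is in view belongs to the job. There is more than one size of the blade; the job needs the middle-sized.

How it is judged:
On the way, in this order (a step that is already met when the one before it is completed fails the run):
1. the blade is pushed home against the stop while the foot is still clear of it (y of blade in the frame of press between -0.066 and -0.05 m and z of blade in the frame of press between 0.046 and 0.054 m and angle between the y axis of blade and the y axis of press, either way round below 0.12 rad and contact force between foot and blade below 0.2 N and value of joint screw below 2.95 rad), for 0.2 s.
2. the foot is screwed down on the blade until it drags (1 to 6.5 N) (contact force between foot and blade between 1 and 6.5 N), for 0.2 s.
At the end, for the whole second after the job is handed in: The blade lies in the channel within 6 mm of home against the stop, the foot presses on it with 1 to 6.5 N (screw about 0.1 to 1 rad past first touch), and screw and blade are at rest (all of step 2 and y of blade in the frame of press between -0.066 and -0.05 m and z of blade in the frame of press between 0.046 and 0.054 m and angle between the y axis of blade and the y axis of press, either way round below 0.12 rad and velocity of joint screw between -0.05 and 0.05 rad/s and linear speed of blade below 0.01 m/s).
It fails at once if the wrench is moved more than 30 mm (distance of wrench from where it was at the start of the episode above 0.03 m).
It fails at once if the hammer is moved more than 30 mm (distance of hammer from where it was at the start of the episode above 0.03 m).
It fails at once if the tape measure is moved more than 30 mm (distance of tape from where it was at the start of the episode above 0.03 m).
It also fails if it takes over 58 s, if anything falls off the work surface, if the arm or the gripper's body presses on something with over 40 N, if the wrist force passes 120 N, or if a joint passes its speed limit or range.

## Working session

There is one attempt and no reset: what is moved stays moved. The work goes in short steps, Python scripts to look and compute and a shell command to move; the robot and the scene stay as the last step left them, time stands still between calls to the robot, and variables do not carry over. Pictures are saved under pics/ and viewed, and the job is handed in when it is done.

```bash
mkdir -p pics; ls; python3 - <<'E'
from bench import *
import cv2
print(state())
for n in ["scene","top","wrist"]:
    c=camera(n); cv2.imwrite(f"pics/{n}0.png",c["frame"][:,:,::-1])
    print(n,{k:v for k,v in c.items() if k!="frame"})
E
```

```text
pics
{'time_s': 0.0, 'joint_pos': array([-1.27088441,  0.32183046, -0.07004186,  1.45164054,  0.02259277,
        1.37081271, -0.05692791]), 'qd': array([ 5.36997380e-04,  8.01615117e-04, -1.10091215e-03,  2.12913210e-03,
       -1.55934621e-03, -1.26875115e-03,  1.63026170e-05]), 'effort': array([-5.00179431e-04, -4.93574631e+01, -3.82172205e-01, -3.14339197e+01,
        1.30642814e-02,  1.10565318e-02,  3.62384094e-05]), 'ee_pos': array([0.18318035, 0.62310476, 0.23023563]), 'ee_rot': array([-4.47464189e-01, -3.10939158e+00,  2.98051318e-03]), 'ft_force': array([-0.32901913,  0.59525176, -0.46987654]), 'torque': array([-0.00588269,  0.00350999,  0.02568657]), 'grip_width': 0.08548817469205452}
scene {'vertical_fov': 53.709481552267086, 'cx': 279.7850686686902, 'cy': 211.30787550249505, 'origin': array([1.32308642, 0.39495558, 0.91576169]), 'rotation': array([0.52055022, 0.76870725, 1.78831512])}
top {'vertical_fov': 55.30168321292522, 'cx': 275.43512518577415, 'cy': 206.20097450622796, 'origin': array([0.39630755, 0.11792998, 1.27349858]), 'rotation': array([ 0.15641841, -0.11433399, -1.57279185])}
wrist {'vertical_fov': 59.42773165015673, 'cx': 280.47498220217017, 'cy': 212.985844670492, 'origin': array([0.11347163, 0.64423697, 0.37347505]), 'rotation': array([-0.25019655, -0.1840341 ,  1.27589721])}
```

View pics/scene0.png

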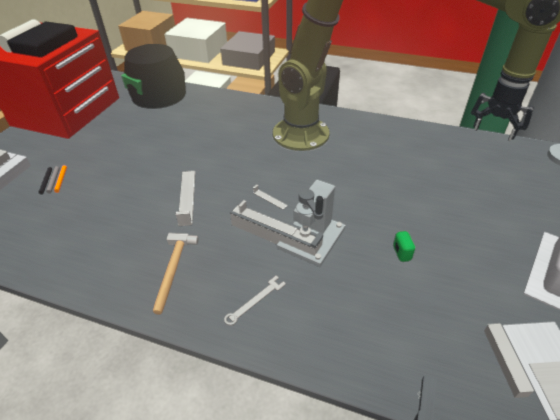

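View pics/top0.png

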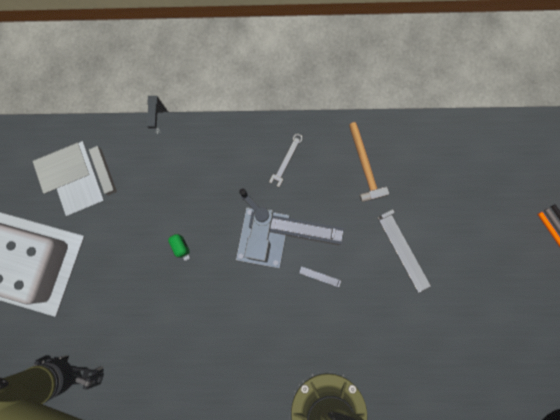

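View pics/wrist0.png

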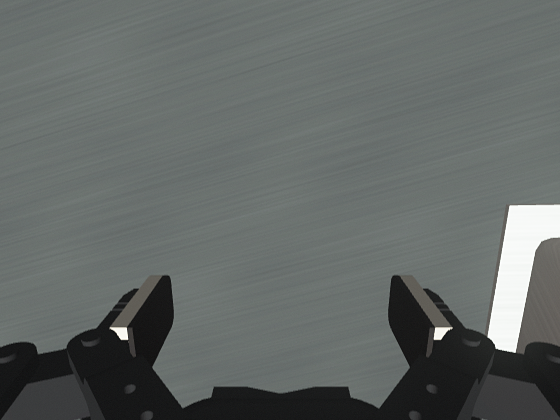

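```bash
cat > h.py <<'E'
from bench import *
import cv2, numpy as np
from scipy.spatial.transform import Rotation as R
def cam(n):
    c=camera(n); c["R"]=R.from_rotvec(c["rotation"]).as_matrix()
    c["f"]=210/np.tan(np.radians(c["vertical_fov"])/2); return c
def proj(c,P):
    p=(np.atleast_2d(P)-c["origin"])@c["R"]
    return np.c_[c["cx"]+c["f"]*p[:,0]/-p[:,2], c["cy"]-c["f"]*p[:,1]/-p[:,2]]
def unproj(c,uv,z):
    uv=np.atleast_2d(uv).astype(float)
    d=np.c_[(uv[:,0]-c["cx"])/c["f"],-(uv[:,1]-c["cy"])/c["f"],-np.ones(len(uv))]@c["R"].T
    return c["origin"]+d*((z-c["origin"][2])/d[:,2])[:,None]
def press_T(x,y,yaw): return lambda P: (np.atleast_2d(P)/1000.)@R.from_euler('z',yaw).as_matrix().T+[x,y,0]
E
python3 - <<'E'
from h import *
for n,(x0,y0,w,h) in {"top":(215,170,150,110),"scene":(210,160,160,120)}.items():
    c=cam(n); im=c["frame"][y0:y0+h,x0:x0+w,::-1]
    cv2.imwrite(f"pics/{n}_crop.png",cv2.resize(im,None,fx=5,fy=5,interpolation=cv2.INTER_CUBIC))
    print(n,proj(c,[[0,0,0],[0.183,.623,.23]]))
E
```

```text
top [[327.63730394 412.03001896]
 [ 85.5924846  363.15067813]]
scene [[301.54938417 133.65782412]
 [492.03388354 137.72948878]]
```

View pics/top_crop.png

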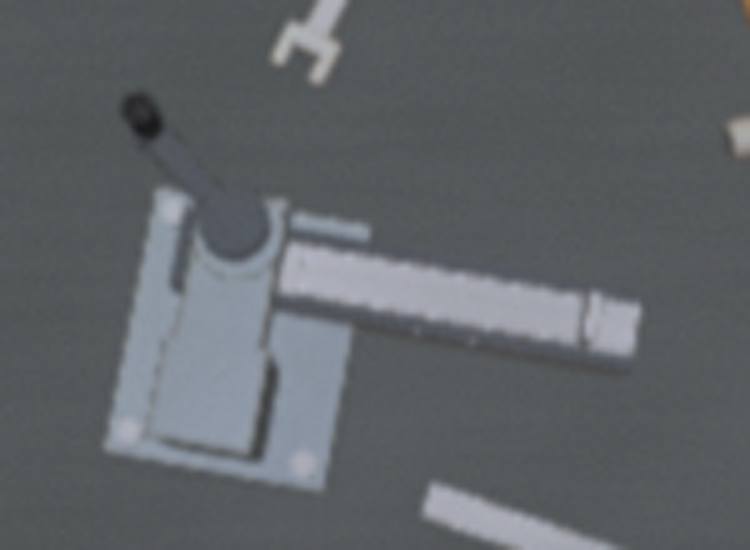

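View pics/scene_crop.png

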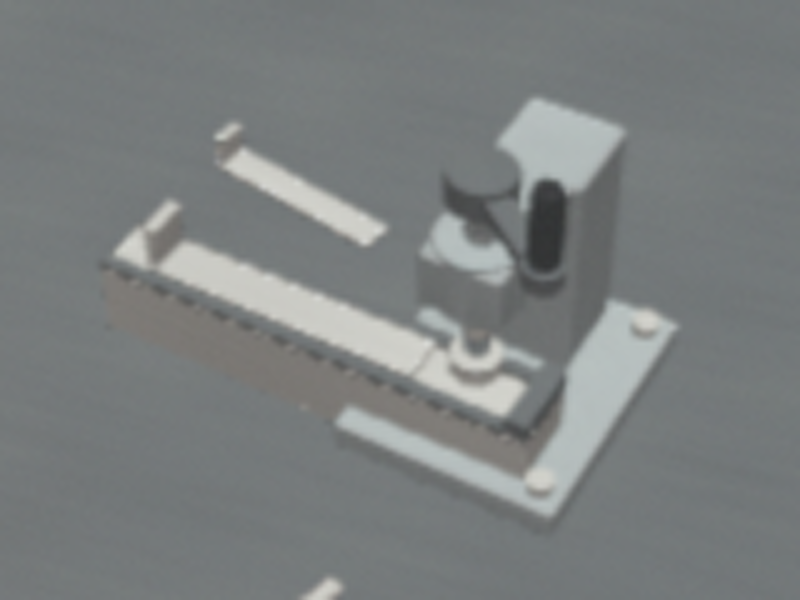

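```bash
cat > fit.py <<'E'
from h import *
from scipy.optimize import least_squares
ct,cs=cam("top"),cam("scene")
T=lambda u,v:(215+u/5-.4,170+v/5-.4); S=lambda u,v:(210+u/5-.4,160+v/5-.4)
def P(p):
    x,y,yaw,q,b=p; f=press_T(x,y,yaw); s,c=70*np.sin(q),70*np.cos(q); d=-4*q
    obs=[(ct,T(236,224),[0,0,217+d]),(ct,T(140,101),[s,c,262+d]),(ct,T(155,435),[-120,30,165]),(ct,T(250,455),[-120,-30,165]),
     (ct,T(640,302),[25,-240,55]),
     (cs,S(482,165),[0,0,217+d]),(cs,S(547,187),[s,c,262+d]),
     (cs,S(537,97),[-120,-30,165]),(cs,S(625,133),[-120,30,165]),(cs,S(105,265),[25,-240,55]),
     (cs,S(478,362),[0,0,68+d]),
     (cs,S(180,205),[14,b-90+8,86]),(cs,S(148,228),[14,b-90,86]),(cs,S(415,377),[15,b+90,56])]
    return obs,f
def res(p):
    obs,f=P(p); return np.concatenate([(proj(c,f(X))[0]-uv) for c,uv,X in obs])
if __name__=="__main__":
    r=least_squares(res,[.55,.1,.0,.7,-130],loss="soft_l1",x_scale=[.01,.01,.1,.1,10])
    p=r.x; print(p); print(res(p).reshape(-1,2).round(1))
E
python3 fit.py
```

```text
[   0.56129647    0.18335294   -0.20645279    0.65234998 -118.98951369]
[[-0.3 -0.9]
 [ 0.3  0.9]
 [-2.6 -0.3]
 [-0.3  0.1]
 [ 0.9 -1.1]
 [ 0.1  0.2]
 [-0.3 -0.2]
 [-0.2 -1. ]
 [ 1.4 -1.3]
 [-0.4 -2. ]
 [-0.5  0.8]
 [-3.4  4.8]
 [ 0.8 -0.7]
 [ 0.4 -0.4]]
```

```bash
sed -i 's/(cs,S(180,205),\[14,b-90+8,86\])/(cs,S(180,203),[-14,b-86,86])/; s/(cs,S(148,228),\[14,b-90,86\])/(cs,S(150,230),[14,b-86,86])/' fit.py; sed -i 's/    p=r.x; print(p)/    p=r.x; np.save("p.npy",p); print(p)/' fit.py; python3 fit.py; cat > ov.py <<'E'
from h import *
import sys
def box(x0,x1,y0,y1,z0,z1):
    c=np.array([[x,y,z] for x in(x0,x1) for y in(y0,y1) for z in(z0,z1)],float)
    return [(c[i],c[j]) for i in range(8) for j in range(i) if (c[i]!=c[j]).sum()==1]
def circ(x,y,z,r):
    a=np.linspace(0,2*np.pi,25); c=np.c_[x+r*np.cos(a),y+r*np.sin(a),0*a+z]; return list(zip(c[:-1],c[1:]))
def overlay(c,p,win,k,fn):
    x,y,yaw,q,b=p; f=press_T(x,y,yaw); s,co=70*np.sin(q),70*np.cos(q); d=-4*q
    x0,y0,w,h=win
    im=np.ascontiguousarray(cv2.resize(c["frame"][y0:y0+h,x0:x0+w,::-1],None,fx=k,fy=k,interpolation=cv2.INTER_CUBIC))
    for segs,col in [(box(-120,-60,-30,30,0,165),(255,0,0)),(box(-25,25,-240,45,50,55),(0,0,255)),(box(-15,15,b-90,b+90,50,56),(0,255,0)),(box(-14,14,b-90,b-82,56,86),(0,255,255)),
      (circ(0,0,217+d,20)+circ(s,co,262+d,9)+circ(s,co,212+d,9)+circ(0,0,68+d,15),(255,0,255)),(box(-16,16,30,45,50,64),(255,255,0))]:
        for a,e in segs:
            u=(proj(c,f([a,e]))-[x0,y0]+.5)*k
            cv2.line(im,*[tuple(int(t) for t in v) for v in u],col,1,cv2.LINE_AA)
    cv2.imwrite(fn,im)
if __name__=="__main__":
    p=np.load("p.npy"); t=sys.argv[1]
    overlay(cam("top"),p,(215,170,150,110),5,f"pics/ovt{t}.png"); overlay(cam("scene"),p,(210,160,160,120),5,f"pics/ovs{t}.png")
E
python3 ov.py 1
```

```text
[   0.56161848    0.1839604    -0.19281085    0.67154513 -120.88252331]
[[-0.5 -1. ]
 [ 0.2  0.7]
 [-2.3 -0.1]
 [ 0.1 -0. ]
 [ 0.8 -2.3]
 [ 0.3  0.4]
 [-0.2  0. ]
 [-0.6 -1. ]
 [ 1.1 -1.4]
 [-0.8 -1.2]
 [-0.4  0.9]
 [-0.  -0.4]
 [ 0.6 -0.2]
 [-0.1 -0.4]]
```

View pics/ovt1.png

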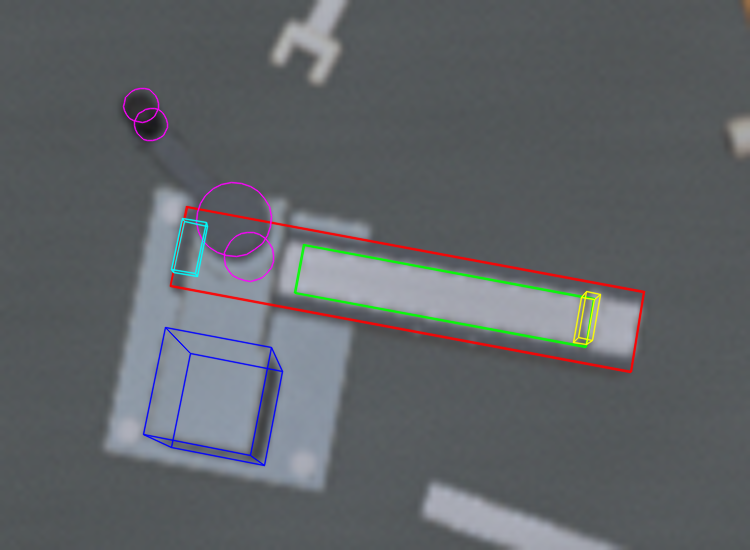

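View pics/ovs1.png

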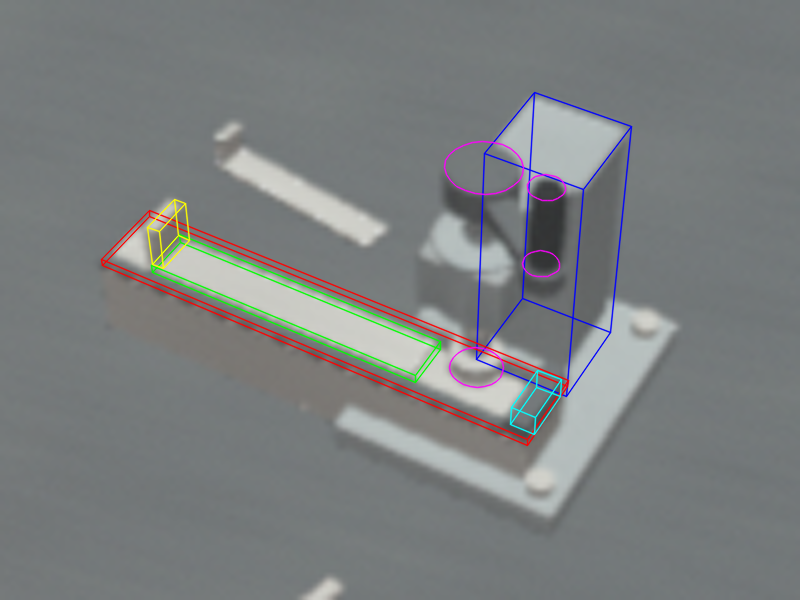

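```bash
cat > mv.py <<'E'
# usage: mv.py w x y z yang   (world m, tool-y angle deg)  or  mv.py p x y z yang (press frame mm, yang rel. press)
from h import *
import sys
def pose():
    s=state(); return s["ee_pos"],R.from_rotvec(s["ee_rot"]),s
def delta(P,ang):
    p,r,s=pose(); a=np.radians(ang); y=np.array([np.cos(a),np.sin(a),0]); z=np.array([0,0,-1.]); x=np.cross(y,z)
    Rt=R.from_matrix(np.c_[x,y,z])
    return r.inv().apply(P-p)*1000,(r.inv()*Rt).as_rotvec(degrees=True)
def inpress(pos):
    pp=np.load("p.npy"); return R.from_euler('z',-pp[2]).apply(np.array(pos)-[pp[0],pp[1],0])*1000
if __name__=="__main__":
    if len(sys.argv)>1:
        v=[float(t) for t in sys.argv[2:]]; P,a=np.array(v[:3]),v[3]
        if sys.argv[1]=="p":
            pp=np.load("p.npy"); P=press_T(*pp[:3])(P)[0]; a+=np.degrees(pp[2])
        t,g=delta(P,a); print("target",P.round(4),"travel",t.round(1),"ang",g.round(1))
    p,r,s=pose(); y=r.as_matrix()[:,1]
    print("t",round(s["time_s"],2),"tcp press",inpress(p).round(1),"yang",round(np.degrees(np.arctan2(y[1],y[0])),1),"F",s["ft_force"].round(1),"grip",round(s["grip_width"],4),"j",s["joint_pos"].round(2))
E
python3 mv.py w 0.45 0.35 0.30 38; python3 mv.py p 0 -255 200 0
```

```text
target [0.45 0.35 0.3 ] travel [-333.1 -187.3  -68.6] ang [ 0.  -0.  35.6]
t 0.55 tcp press [-455.6  359.   231.4] yang 73.6 F [-0.5 -0.1 -0.1] grip 0.0853 j [-1.27  0.32 -0.07  1.45  0.02  1.37 -0.06]
target [ 0.5128 -0.0663  0.2   ] travel [-510.6 -569.1   31.3] ang [ 0.  -0.  84.7]
t 0.55 tcp press [-455.6  359.   231.4] yang 73.6 F [-0.5 -0.1 -0.1] grip 0.0853 j [-1.27  0.32 -0.07  1.45  0.02  1.37 -0.06]
```

```bash
r='x'; python3 -m jog '[{"travel":[-42,-23,-20],"angular":[0,0,6],"hand":-1},{"travel":[-83,-47,-40],"angular":[0,0,12],"hand":-1},{"travel":[-125,-70,-68],"angular":[0,0,18],"hand":-1},{"travel":[-167,-94,-68],"angular":[0,0,24],"hand":-1},{"travel":[-208,-117,-68],"angular":[0,0,30],"hand":-1},{"travel":[-250,-140,-68],"angular":[0,0,35.6],"hand":-1},{"travel":[-292,-164,-68],"angular":[0,0,35.6],"hand":-1},{"travel":[-333,-187,-68],"angular":[0,0,35.6],"hand":-1}]' 20; python3 mv.py p 0 -255 200 0
```

```text
time_s: 1.22
ee_pos: [0.4085, 0.3925, 0.2994]
ee_rot: [1.377, 2.824, 0.002]
ft_force: [0.3, 0.6, -0.1]
grip_width: 0.0001
target [ 0.5128 -0.0663  0.2   ] travel [-425.7 -200.7   98.9] ang [ 0.1 -0.1 49.1]
t 1.22 tcp press [-190.2  175.4  299.4] yang 38.0 F [ 0.3  0.6 -0.1] grip 0.0001 j [-0.98  0.12  0.19  1.57 -0.02  1.46 -0.13]
```

```bash
python3 -m jog '[{"travel":[-38,-18,0],"angular":[0,0,7],"hand":-1},{"travel":[-75,-36,0],"angular":[0,0,14],"hand":-1},{"travel":[-113,-53,0],"angular":[0,0,21],"hand":-1},{"travel":[-150,-71,0],"angular":[0,0,28],"hand":-1},{"travel":[-188,-89,0],"angular":[0,0,35],"hand":-1},{"travel":[-226,-107,0],"angular":[0,0,42],"hand":-1},{"travel":[-263,-124,0],"angular":[0,0,49],"hand":-1},{"travel":[-301,-142,0],"angular":[0,0,49],"hand":-1}]'; python3 mv.py p 0 -255 200 0
```

```text
time_s: 1.88
ee_pos: [0.4819, 0.0672, 0.2994]
ee_rot: [-2.429, -1.992, -0.004]
ft_force: [0.0, 0.4, 0.7]
grip_width: 0.0001
target [ 0.5128 -0.0663  0.2   ] travel [-125.1   56.2   99.2] ang [ 0.1 -0.1 -0.2]
t 1.88 tcp press [ -55.9 -129.9  299.4] yang -11.3 F [0.  0.4 0.7] grip 0.0001 j [-0.69 -0.08  0.48  1.75  0.03  1.46 -0.42]
```

```bash
python3 -m jog '[{"travel":[-30,14,0],"angular":[0,0,0],"hand":-1},{"travel":[-60,28,10],"angular":[0,0,0],"hand":-1},{"travel":[-90,42,35],"angular":[0,0,0],"hand":-1},{"travel":[-125,56,70],"angular":[0,0,0],"hand":-1},{"travel":[-125,56,99],"angular":[0,0,0],"hand":-1},{"travel":[-125,56,99],"angular":[0,0,0],"hand":-1},{"travel":[-125,56,99],"angular":[0,0,0],"hand":-1},{"travel":[-125,56,99],"angular":[0,0,0],"hand":-1}]'; python3 mv.py p 0 -255 65 0; python3 - <<'E'
from h import *
from ov import overlay
c=cam("wrist"); p=np.load("p.npy"); overlay(c,p,(0,0,560,420),1.4,"pics/w1.png")
cv2.imwrite("pics/w1raw.png",cv2.resize(c["frame"][:,:,::-1],None,fx=1.4,fy=1.4))
overlay(cam("scene"),p,(190,140,180,135),4.4,"pics/s2.png")
E
```

```text
time_s: 2.55
ee_pos: [0.5134, -0.065, 0.2017]
ee_rot: [2.427, 1.994, 0.007]
ft_force: [0.3, -0.1, 0.7]
grip_width: -0.0002
target [ 0.5128 -0.0663  0.065 ] travel [ -1.9  -0.8 136.7] ang [ 0.2 -0.2 -0.1]
t 2.55 tcp press [   0.4 -253.6  201.7] yang -11.2 F [ 0.3 -0.1  0.7] grip -0.0002 j [-0.55  0.05  0.65  1.84 -0.03  1.26 -0.08]
```

View pics/w1.png

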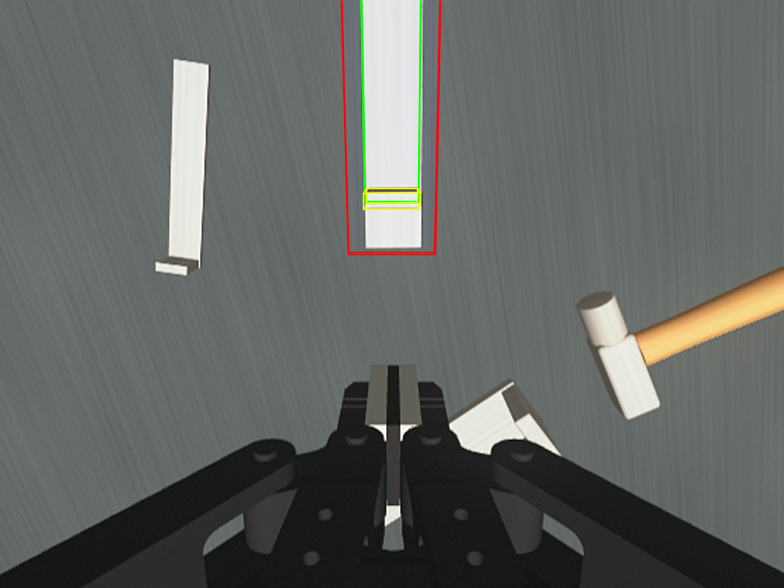

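View pics/s2.png

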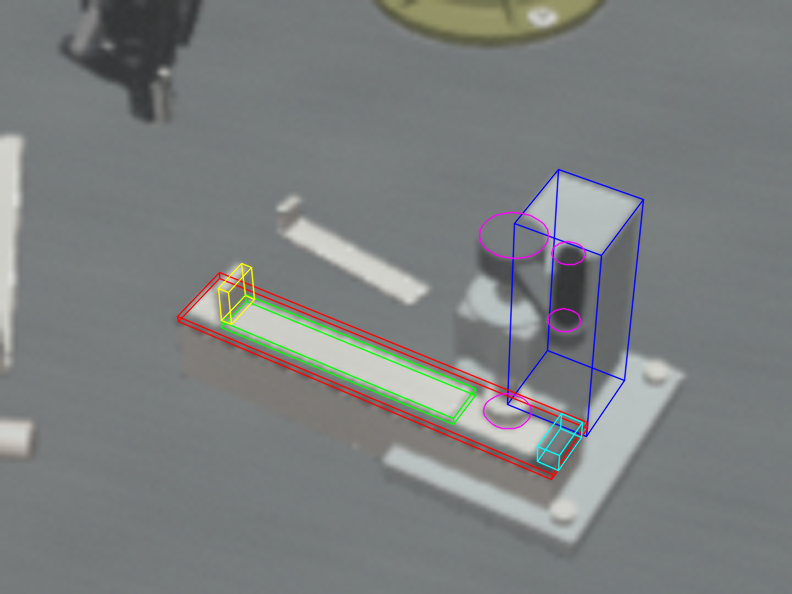

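```bash
python3 -m jog '[{"travel":[-2,-1,35],"angular":[0,0,0],"hand":-1},{"travel":[-2,-1,70],"angular":[0,0,0],"hand":-1},{"travel":[-2,-1,105],"angular":[0,0,0],"hand":-1},{"travel":[-2,-1,130],"angular":[0,0,0],"hand":-1},{"travel":[-2,-1,138],"angular":[0,0,0],"hand":-1},{"travel":[-2,-1,138],"angular":[0,0,0],"hand":-1},{"travel":[-2,-1,138],"angular":[0,0,0],"hand":-1},{"travel":[-2,-1,138],"angular":[0,0,0],"hand":-1}]'; python3 mv.py p 0 -225 64 0; python3 mv.py p 0 -166 64 0
```

```text
time_s: 3.32
ee_pos: [0.5155, -0.0659, 0.0668]
ee_rot: [2.423, 1.994, 0.015]
ft_force: [0.9, 0.1, 0.4]
grip_width: -0.0002
target [ 0.5185 -0.0369  0.064 ] travel [29.  -2.7  2.9] ang [ 0.5 -0.3 -0. ]
t 3.32 tcp press [   2.6 -254.1   66.8] yang -11.1 F [0.9 0.1 0.4] grip -0.0002 j [-0.51  0.21  0.65  1.99 -0.16  0.98  0.02]
target [0.5298 0.021  0.064 ] travel [88.  -2.7  3.2] ang [ 0.5 -0.3 -0. ]
t 3.32 tcp press [   2.6 -254.1   66.8] yang -11.1 F [0.9 0.1 0.4] grip -0.0002 j [-0.51  0.21  0.65  1.99 -0.16  0.98  0.02]
```

```bash
python3 -m jog '[{"travel":[8,-3,3],"angular":[0.5,-0.3,0],"hand":-1},{"travel":[18,-3,3],"angular":[0.5,-0.3,0],"hand":-1},{"travel":[26,-3,3],"angular":[0.5,-0.3,0],"hand":-1},{"travel":[34,-3,3],"angular":[0.5,-0.3,0],"hand":-1},{"travel":[42,-3,3],"angular":[0.5,-0.3,0],"hand":-1},{"travel":[50,-3,3],"angular":[0.5,-0.3,0],"hand":-1},{"travel":[58,-3,3],"angular":[0.5,-0.3,0],"hand":-1},{"travel":[66,-3,3],"angular":[0.5,-0.3,0],"hand":-1}]'; python3 mv.py p 0 -166 64 0; python3 - <<'E'
from h import *
from ov import overlay
p=np.load("p.npy")
overlay(cam("scene"),p,(190,140,180,135),4.4,"pics/s3.png")
E
```

```text
time_s: 3.98
ee_pos: [0.5255, -0.0002, 0.0642]
ee_rot: [2.426, 1.996, -0.0]
ft_force: [0.2, -3.0, 1.3]
grip_width: -0.0002
target [0.5298 0.021  0.064 ] travel [21.6  0.2  0.2] ang [ 0.   0.  -0.1]
t 3.98 tcp press [  -0.2 -187.6   64.2] yang -11.1 F [ 0.2 -3.   1.3] grip -0.0002 j [-0.59  0.23  0.6   1.97 -0.16  0.99 -0.11]
```

View pics/s3.png

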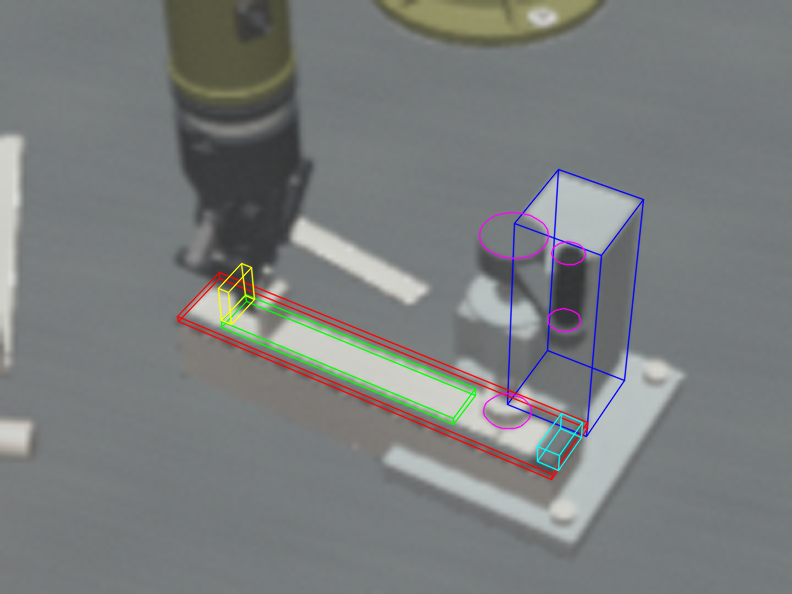

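```bash
python3 -m jog '[{"travel":[5,0,0],"angular":[0,0,0],"hand":-1},{"travel":[9,0,0],"angular":[0,0,0],"hand":-1},{"travel":[12,0,0],"angular":[0,0,0],"hand":-1},{"travel":[15,0,0],"angular":[0,0,0],"hand":-1},{"travel":[17,0,0],"angular":[0,0,0],"hand":-1},{"travel":[19,0,0],"angular":[0,0,0],"hand":-1},{"travel":[20,0,0],"angular":[0,0,0],"hand":-1},{"travel":[20,0,0],"angular":[0,0,0],"hand":-1}]'; python3 mv.py
python3 -m jog '[{"travel":[1,0,0],"angular":[0,0,0],"hand":-1},{"travel":[2,0,0],"angular":[0,0,0],"hand":-1},{"travel":[3,0,0],"angular":[0,0,0],"hand":-1},{"travel":[3,0,0],"angular":[0,0,0],"hand":-1},{"travel":[3,0,0],"angular":[0,0,0],"hand":-1},{"travel":[3,0,0],"angular":[0,0,0],"hand":-1},{"travel":[3,0,0],"angular":[0,0,0],"hand":-1},{"travel":[3,0,0],"angular":[0,0,0],"hand":-1}]'; python3 mv.py
```

```text
time_s: 4.7
ee_pos: [0.5296, 0.0222, 0.064]
ee_rot: [-2.423, -1.998, -0.002]
ft_force: [-0.1, -1.8, 0.7]
grip_width: 0.0001
t 4.7 tcp press [  -0.4 -164.9   64. ] yang -11.0 F [-0.1 -1.8  0.7] grip 0.0001 j [-0.62  0.24  0.59  1.95 -0.16  0.99 -0.14]
time_s: 5.37
ee_pos: [0.5302, 0.0253, 0.0641]
ee_rot: [-2.423, -1.998, -0.002]
ft_force: [0.4, -0.5, 1.1]
grip_width: 0.0001
t 5.37 tcp press [  -0.4 -161.7   64.1] yang -11.0 F [ 0.4 -0.5  1.1] grip 0.0001 j [-0.62  0.24  0.59  1.95 -0.16  0.99 -0.15]
```

```bash
for i in 1 2; do python3 -m jog '[{"travel":[0.5,0,0],"angular":[0,0,0],"hand":-1},{"travel":[1,0,0],"angular":[0,0,0],"hand":-1},{"travel":[1.5,0,0],"angular":[0,0,0],"hand":-1},{"travel":[2,0,0],"angular":[0,0,0],"hand":-1},{"travel":[2,0,0],"angular":[0,0,0],"hand":-1},{"travel":[2,0,0],"angular":[0,0,0],"hand":-1},{"travel":[2,0,0],"angular":[0,0,0],"hand":-1},{"travel":[2,0,0],"angular":[0,0,0],"hand":-1}]' >/dev/null; python3 mv.py; done;  python3 - <<'E'
from h import *
from ov import overlay
p=np.load("p.npy"); p[4]=-60
overlay(cam("scene"),p,(190,140,180,135),4.4,"pics/s4.png")
overlay(cam("wrist"),p,(0,0,560,420),1.4,"pics/w4.png")
E
```

```text
t 6.03 tcp press [  -0.4 -159.7   64.1] yang -11.0 F [-0.5 -2.9  1.2] grip -0.0001 j [-0.62  0.24  0.59  1.95 -0.16  0.99 -0.15]
t 6.7 tcp press [  -0.4 -158.6   64. ] yang -11.0 F [-0.8 -5.9  3.3] grip -0.0002 j [-0.63  0.25  0.59  1.95 -0.16  0.99 -0.16]
```

View pics/s4.png

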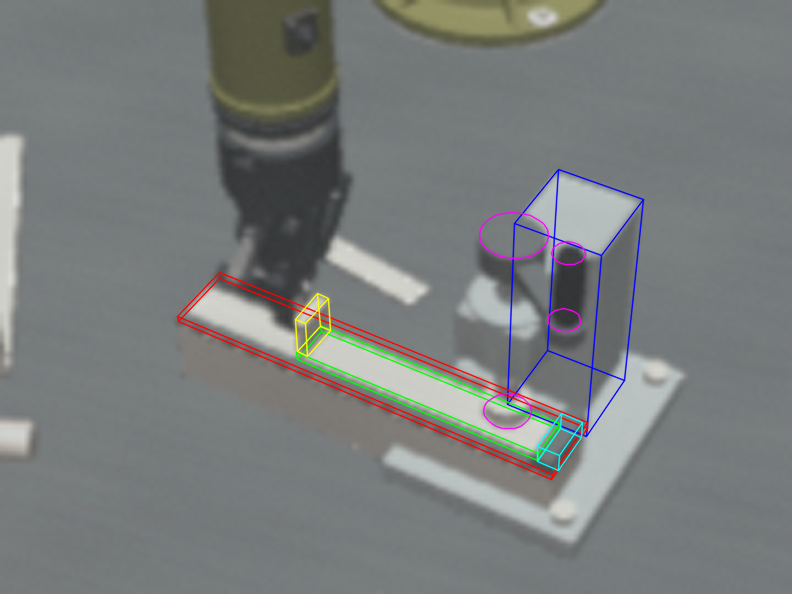

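View pics/w4.png

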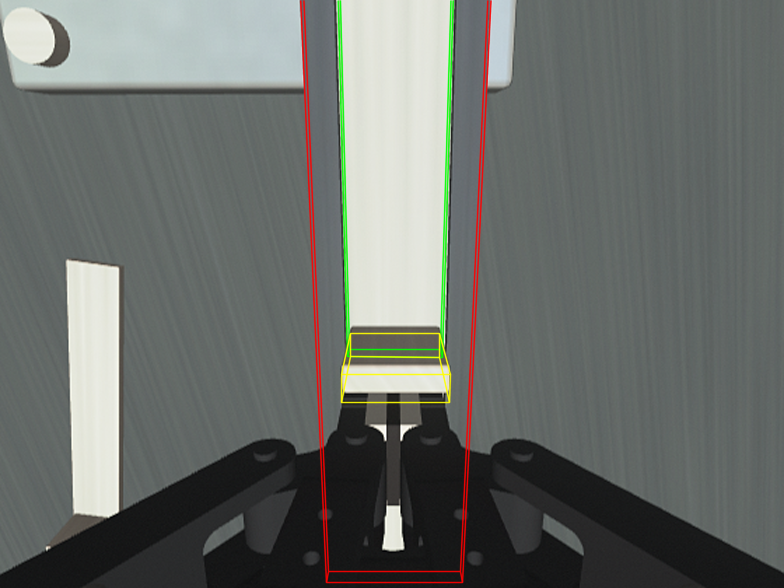

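```bash
for i in 1 2; do python3 -m jog '[{"travel":[1,0,0],"angular":[0,0,0],"hand":-1},{"travel":[2,0,0],"angular":[0,0,0],"hand":-1},{"travel":[2.5,0,0],"angular":[0,0,0],"hand":-1},{"travel":[2.5,0,0],"angular":[0,0,0],"hand":-1},{"travel":[2.5,0,0],"angular":[0,0,0],"hand":-1},{"travel":[2.5,0,0],"angular":[0,0,0],"hand":-1},{"travel":[2.5,0,0],"angular":[0,0,0],"hand":-1},{"travel":[2.5,0,0],"angular":[0,0,0],"hand":-1}]' >/dev/null; python3 mv.py; done
```

```text
t 7.47 tcp press [  -0.4 -158.6   64.1] yang -11.1 F [-2.5 -7.7  4.4] grip 0.0004 j [-0.63  0.25  0.59  1.95 -0.16  0.99 -0.16]
t 8.13 tcp press [  -0.5 -158.6   64.1] yang -11.2 F [-1.9 -8.2  4.1] grip -0.0001 j [-0.63  0.25  0.59  1.95 -0.16  0.99 -0.17]
```

Blade no longer advances at 8 N push, so it is against the stop. Backing off and going up.

```bash
python3 -m jog '[{"travel":[-10,0,0],"angular":[0,0,0],"hand":-1},{"travel":[-25,0,0],"angular":[0,0,0],"hand":-1},{"travel":[-25,0,-30],"angular":[0,0,0],"hand":-1},{"travel":[-25,0,-70],"angular":[0,0,0],"hand":-0.35},{"travel":[-25,0,-110],"angular":[0,0,0],"hand":-0.35},{"travel":[-25,0,-150],"angular":[0,0,0],"hand":-0.35},{"travel":[-25,0,-190],"angular":[0,0,0],"hand":-0.35},{"travel":[-25,0,-230],"angular":[0,0,0],"hand":-0.35}]' ; python3 - <<'E'
from h import *
from ov import overlay
p=np.load("p.npy"); p[4]=-60
overlay(cam("scene"),p,(190,140,180,135),4.4,"pics/s5.png")
overlay(cam("top"),p,(215,170,150,110),5,"pics/t5.png")
E
python3 mv.py p 43.6 54.8 300 141.5
```

```text
time_s: 8.8
ee_pos: [0.5261, 0.0061, 0.2962]
ee_rot: [2.425, 1.996, -0.004]
ft_force: [2.1, 0.8, -0.1]
grip_width: 0.0275
target [0.6149 0.2294 0.3   ] travel [235.4  40.5   2.1] ang [   0.4    0.6 -141.5]
t 8.9 tcp press [   3.  -180.6  301.2] yang -11.1 F [-0.5  0.  -0.3] grip 0.0277 j [-0.66  0.02  0.62  1.67 -0.01  1.45 -0.24]
```

View pics/s5.png

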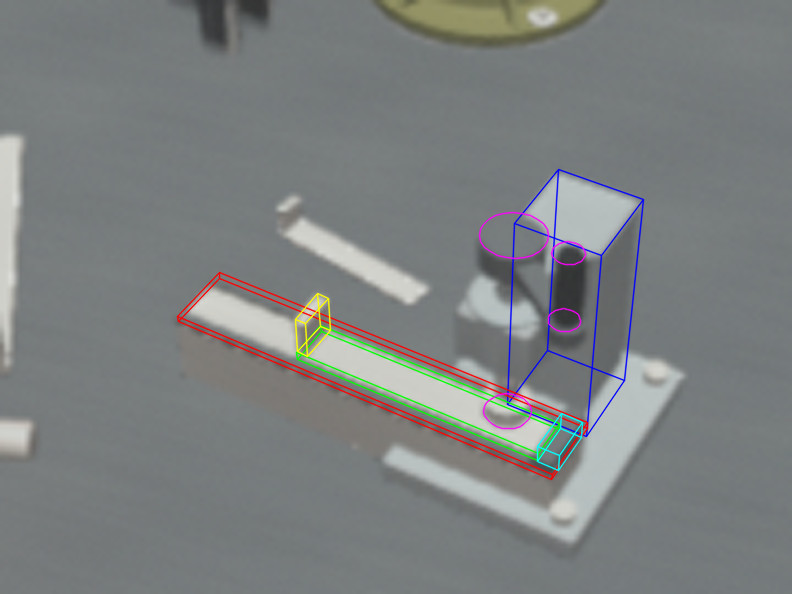

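View pics/t5.png

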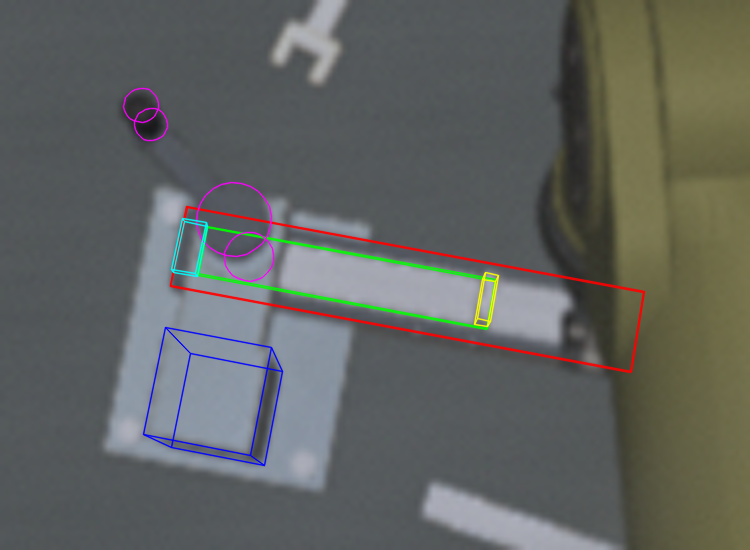

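```bash
python3 -m jog '[{"travel":[15,3,-5],"angular":[0,0,-7],"hand":-0.35},{"travel":[30,6,-10],"angular":[0,0,-14],"hand":-0.35},{"travel":[45,9,-10],"angular":[0,0,-21],"hand":-0.35},{"travel":[60,12,-10],"angular":[0,0,-28],"hand":-0.35},{"travel":[75,15,-10],"angular":[0,0,-35],"hand":-0.35},{"travel":[90,18,-10],"angular":[0,0,-42],"hand":-0.35},{"travel":[105,20,-10],"angular":[0,0,-49],"hand":-0.35},{"travel":[120,20,-10],"angular":[0,0,-56],"hand":-0.35}]' ; python3 mv.py p 43.6 54.8 310 141.5
```

```text
time_s: 9.57
ee_pos: [0.5726, 0.1219, 0.3107]
ee_rot: [1.191, 2.899, 0.008]
ft_force: [0.9, -0.1, -1.2]
grip_width: 0.0278
target [0.6149 0.2294 0.31  ] travel [ 45.4 106.2   1.3] ang [  0.1   0.6 -85.1]
t 9.57 tcp press [ 22.6 -58.8 310.7] yang 45.3 F [ 0.9 -0.1 -1.2] grip 0.0278 j [-0.7   0.15  0.51  1.52 -0.08  1.48  0.6 ]
```

```bash
python3 -m jog '[{"travel":[6,13,0],"angular":[0,0,-7],"hand":-0.35},{"travel":[12,26,0],"angular":[0,0,-14],"hand":-0.35},{"travel":[18,40,0],"angular":[0,0,-21],"hand":-0.35},{"travel":[24,53,0],"angular":[0,0,-28],"hand":-0.35},{"travel":[30,66,0],"angular":[0,0,-35],"hand":-0.35},{"travel":[36,79,0],"angular":[0,0,-42],"hand":-0.35},{"travel":[41,92,0],"angular":[0,0,-49],"hand":-0.35},{"travel":[45,106,0],"angular":[0,0,-56],"hand":-0.35}]' ; python3 mv.py p 43.6 54.8 310 141.5
```

```text
time_s: 10.23
ee_pos: [0.6146, 0.231, 0.3103]
ee_rot: [-0.322, 3.117, 0.004]
ft_force: [0.8, 0.7, -0.6]
grip_width: 0.0275
target [0.6149 0.2294 0.31  ] travel [ 0.  -1.6  0.3] ang [ -0.    0.5 -28.7]
t 10.23 tcp press [ 43.   56.3 310.3] yang 101.8 F [ 0.8  0.7 -0.6] grip 0.0275 j [-0.68  0.31  0.36  1.33 -0.11  1.51  1.45]
```

```bash
python3 -m jog '[{"travel":[0,-1.6,0],"angular":[0,0,-7],"hand":-0.35},{"travel":[0,-1.6,0],"angular":[0,0,-14],"hand":-0.35},{"travel":[0,-1.6,0],"angular":[0,0,-21],"hand":-0.35},{"travel":[0,-1.6,0],"angular":[0,0,-28.7],"hand":-0.35},{"travel":[0,-1.6,0],"angular":[0,0,-28.7],"hand":-0.35},{"travel":[0,-1.6,0],"angular":[0,0,-28.7],"hand":-0.35},{"travel":[0,-1.6,0],"angular":[0,0,-28.7],"hand":-0.35},{"travel":[0,-1.6,0],"angular":[0,0,-28.7],"hand":-0.35}]' ; python3 mv.py p 43.6 54.8 224 141.5;python3 - <<'E'
from h import *
from ov import overlay
p=np.load("p.npy"); p[4]=-60
overlay(cam("wrist"),p,(0,0,560,420),1.4,"pics/w6.png")
overlay(cam("scene"),p,(190,140,180,135),4.4,"pics/s6.png")
E
```

```text
time_s: 10.9
ee_pos: [0.6148, 0.2297, 0.3101]
ee_rot: [-1.082, 2.941, 0.002]
ft_force: [-0.4, -0.6, -0.6]
grip_width: 0.0278
target [0.6149 0.2294 0.224 ] travel [ 0.8 -0.1 86.1] ang [-0.1  0.5 -0.1]
t 10.9 tcp press [ 43.5  55.1 310.1] yang 130.4 F [-0.4 -0.6 -0.6] grip 0.0278 j [-0.63  0.31  0.3   1.33 -0.09  1.51  1.94]
```

View pics/w6.png

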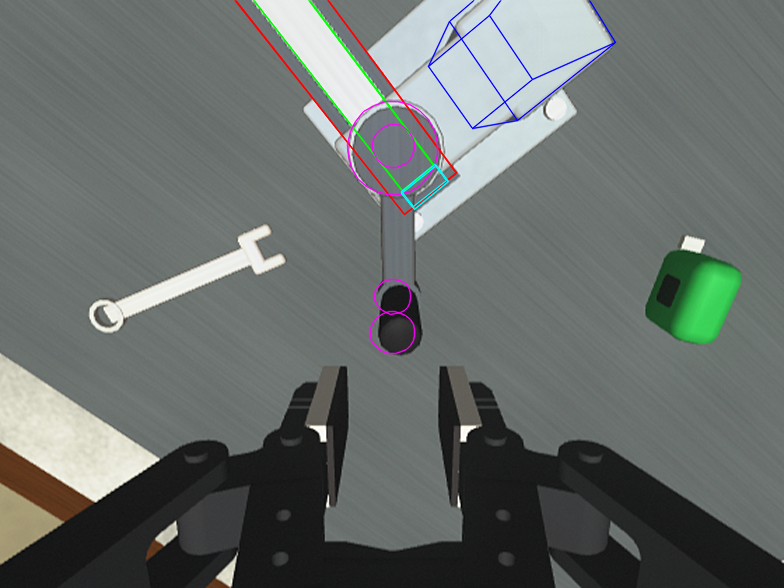

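View pics/s6.png

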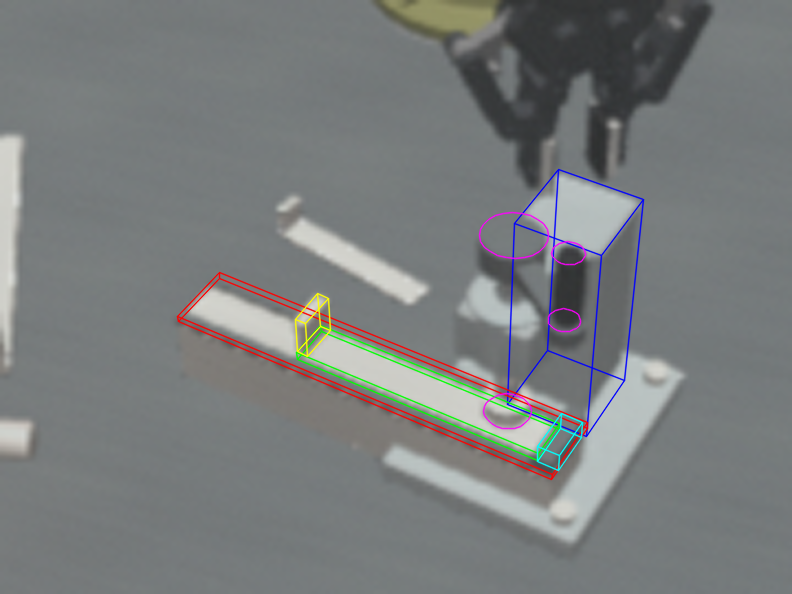

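```bash
python3 -m jog '[{"travel":[1,2.5,10],"angular":[0,0.5,0],"hand":-0.35},{"travel":[1,2.5,25],"angular":[0,0.5,0],"hand":-0.35},{"travel":[1,2.5,40],"angular":[0,0.5,0],"hand":-0.35},{"travel":[1,2.5,55],"angular":[0,0.5,0],"hand":-0.35},{"travel":[1,2.5,70],"angular":[0,0.5,0],"hand":-0.35},{"travel":[1,2.5,82],"angular":[0,0.5,0],"hand":-0.35},{"travel":[1,2.5,88],"angular":[0,0.5,0],"hand":-0.35},{"travel":[1,2.5,88],"angular":[0,0.5,0],"hand":-0.35}]' ; python3 mv.py p 43.6 54.8 224 141.5;python3 - <<'E'
from h import *
from ov import overlay
p=np.load("p.npy"); p[4]=-60;p[3]=.63
overlay(cam("wrist"),p,(0,0,560,420),1.4,"pics/w7.png")
overlay(cam("scene"),p,(190,140,180,135),4.4,"pics/s7.png")
E
```

```text
time_s: 11.67
ee_pos: [0.6121, 0.231, 0.2201]
ee_rot: [1.084, -2.945, 0.004]
ft_force: [0.4, -1.3, 0.3]
grip_width: 0.0278
target [0.6149 0.2294 0.224 ] travel [-1.1 -3.  -3.9] ang [-0.1 -0.2 -0. ]
t 11.67 tcp press [ 40.5  55.9 220.1] yang 130.4 F [ 0.4 -1.3  0.3] grip 0.0278 j [-0.63  0.34  0.29  1.46 -0.1   1.36  1.94]
```

View pics/w7.png

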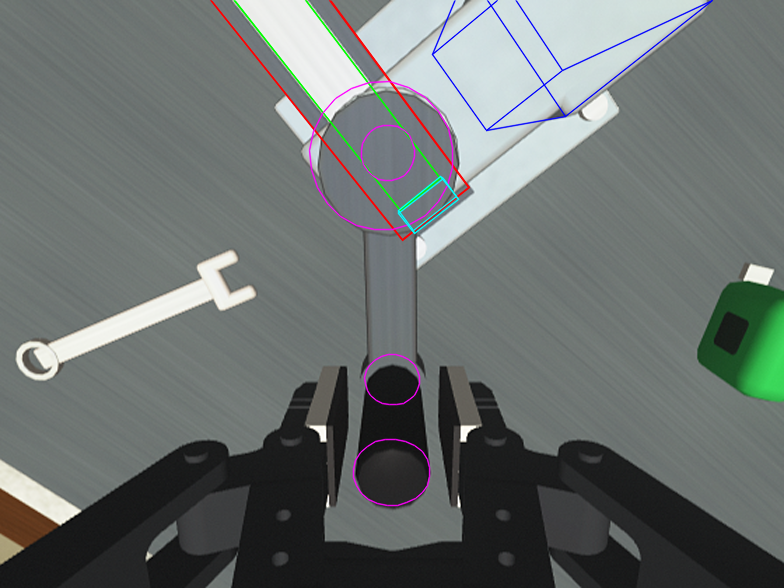

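View pics/s7.png

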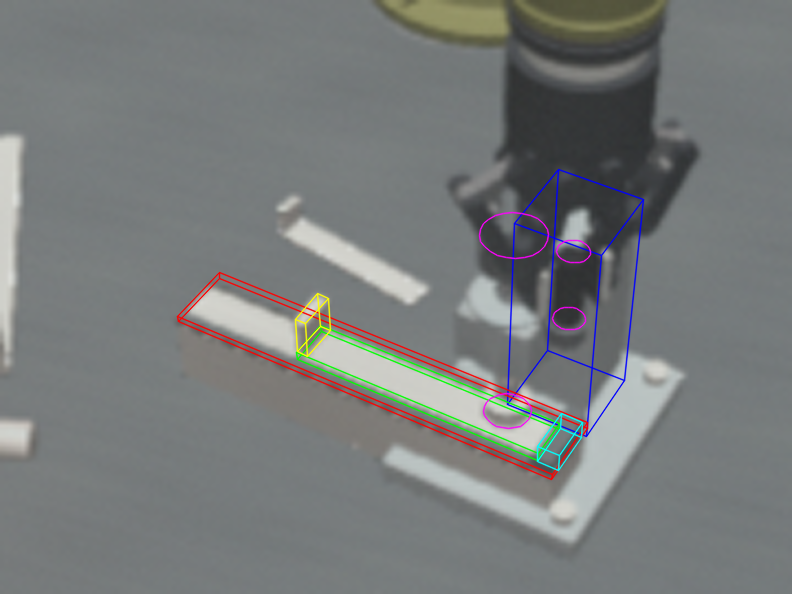

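```bash
cat > arc.py <<'E'
# arc.py phi0 phi1 : 8 rows of travel/angle along the crank circle (TCP angle phi, rad clockwise from press +y)
from mv import *
a,b=map(float,sys.argv[1:3]); p=np.load("p.npy")
for k in range(1,9):
    f=a+(b-a)*k/8; P=press_T(*p[:3])([70*np.sin(f),70*np.cos(f),220-4*(f-.63)])[0]
    t,g=delta(P,np.degrees(p[2]-f)+180); print(round(f,2),t.round(0),g.round(1))
s=pose(); q=inpress(s[0]); print("now phi",np.arctan2(q[0],q[1])%(2*np.pi),np.hypot(q[0],q[1]),q.round(1),s[2]["ft_force"].round(1),s[2]["time_s"])
E
python3 arc.py .63 1.33
```

```text
0.72 [ 0. -6.  3.] [-0.1 -0.   2.6]
0.81 [  1. -12.   3.] [-0.1 -0.   7.6]
0.89 [  2. -18.   4.] [-0.1 -0.  12.6]
0.98 [  3. -24.   4.] [-0.1  0.  17.6]
1.07 [  5. -29.   4.] [-0.1  0.  22.6]
1.16 [  8. -35.   5.] [-0.1  0.  27.6]
1.24 [ 11. -40.   5.] [-0.1  0.  32.7]
1.33 [ 15. -45.   5.] [-0.1  0.  37.7]
now phi 0.6368648058504816 70.09545241237207 [ 41.7  56.4 222.5] [0.1 0.1 1.1] 11.7667
```

```bash
python3 -m jog '[{"travel":[0,-6,0.5],"angular":[0,0,3],"hand":-0.35},{"travel":[1,-12,1],"angular":[0,0,8],"hand":-0.35},{"travel":[2,-18,1.5],"angular":[0,0,13],"hand":-0.35},{"travel":[3,-24,2],"angular":[0,0,18],"hand":-0.35},{"travel":[5,-29,2],"angular":[0,0,23],"hand":-0.35},{"travel":[8,-35,2.5],"angular":[0,0,28],"hand":-0.35},{"travel":[11,-40,3],"angular":[0,0,33],"hand":-0.35},{"travel":[15,-45,3],"angular":[0,0,38],"hand":-0.35}]' ; python3 arc.py 1.3 2.0;python3 - <<'E'
from h import *
from ov import overlay
p=np.load("p.npy"); p[4]=-60;p[3]=1.26
overlay(cam("wrist"),p,(0,0,560,420),1.4,"pics/w8.png")
E
```

```text
time_s: 12.43
ee_pos: [0.6316, 0.1888, 0.2209]
ee_rot: [-0.062, 3.138, 0.001]
ft_force: [1.0, 2.6, -2.0]
grip_width: 0.0275
1.39 [ 0. -6.  4.] [0.  0.2 2.8]
1.48 [  1. -12.   4.] [0.  0.2 7.8]
1.56 [  2. -18.   5.] [ 0.   0.2 12.8]
1.65 [  3. -24.   5.] [ 0.1  0.2 17.8]
1.74 [  6. -29.   5.] [ 0.1  0.2 22.8]
1.82 [  8. -35.   6.] [ 0.1  0.2 27.9]
1.91 [ 11. -40.   6.] [ 0.1  0.2 32.9]
2.0 [ 15. -45.   6.] [ 0.1  0.2 37.9]
now phi 1.3086055375138699 70.15099794417446 [ 67.8  18.2 220.9] [ 1.   2.6 -2. ] 12.4333
```

View pics/w8.png

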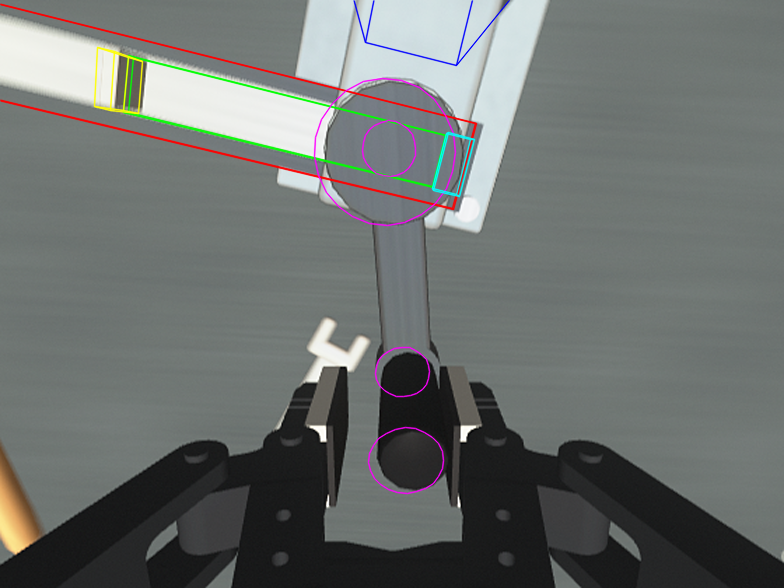

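```bash
python3 -m jog '[{"travel":[0,-6,1],"angular":[0,0,3],"hand":-0.35},{"travel":[1,-12,1],"angular":[0,0,8],"hand":-0.35},{"travel":[2,-18,2],"angular":[0,0,13],"hand":-0.35},{"travel":[3,-24,2],"angular":[0,0,18],"hand":-0.35},{"travel":[6,-29,3],"angular":[0,0,23],"hand":-0.35},{"travel":[8,-35,3],"angular":[0,0,28],"hand":-0.35},{"travel":[11,-40,4],"angular":[0,0,33],"hand":-0.35},{"travel":[15,-45,4],"angular":[0,0,38],"hand":-0.35}]' ; python3 arc.py 1.98 2.68
```

```text
time_s: 13.15
ee_pos: [0.6194, 0.1423, 0.2182]
ee_rot: [0.973, 2.981, 0.005]
ft_force: [1.2, 1.7, -1.2]
grip_width: 0.0274
2.07 [ 1. -4.  4.] [0.3 0.3 3.3]
2.16 [  2. -11.   4.] [0.3 0.2 8.4]
2.24 [  3. -17.   5.] [ 0.3  0.2 13.4]
2.33 [  5. -22.   5.] [ 0.3  0.2 18.4]
2.42 [  7. -28.   5.] [ 0.3  0.2 23.4]
2.5 [ 10. -34.   6.] [ 0.3  0.2 28.4]
2.59 [ 13. -39.   6.] [ 0.3  0.2 33.4]
2.68 [ 16. -44.   6.] [ 0.3  0.2 38.4]
now phi 2.003559946869431 71.21924071983773 [ 64.7 -29.9 218.2] [ 1.2  1.7 -1.2] 13.15
```

```bash
python3 -m jog '[{"travel":[1,-5,1],"angular":[0,0,3],"hand":-0.35},{"travel":[2,-11,1],"angular":[0,0,8],"hand":-0.35},{"travel":[3,-17,2],"angular":[0,0,13],"hand":-0.35},{"travel":[5,-22,2],"angular":[0,0,18],"hand":-0.35},{"travel":[7,-28,3],"angular":[0,0,23],"hand":-0.35},{"travel":[10,-34,3],"angular":[0,0,28],"hand":-0.35},{"travel":[13,-39,4],"angular":[0,0,33],"hand":-0.35},{"travel":[16,-44,4],"angular":[0.3,0,38],"hand":-0.35}]' ; python3 arc.py 2.65 3.3; python3 - <<'E'
from h import *
from ov import overlay
p=np.load("p.npy"); p[4]=-60;p[3]=2.60
overlay(cam("wrist"),p,(0,0,560,420),1.4,"pics/w9.png")
E
```

```text
time_s: 13.82
ee_pos: [0.5814, 0.1167, 0.2155]
ee_rot: [1.894, 2.5, 0.005]
ft_force: [2.1, 1.7, 0.2]
grip_width: 0.0276
2.73 [ 0. -5.  4.] [0.3 0.1 3.2]
2.81 [  1. -10.   4.] [0.3 0.1 7.9]
2.89 [  2. -16.   4.] [ 0.3  0.1 12.5]
2.97 [  3. -22.   5.] [ 0.3  0.  17.2]
3.06 [  5. -27.   5.] [ 0.3  0.  21.9]
3.14 [  7. -32.   5.] [ 0.3  0.  26.5]
3.22 [ 10. -37.   6.] [ 0.3  0.  31.2]
3.3 [ 13. -42.   6.] [ 0.3 -0.  35.8]
now phi 2.662724642012081 70.06273367670126 [ 32.3 -62.2 215.5] [2.1 1.7 0.2] 13.8167
```

View pics/w9.png

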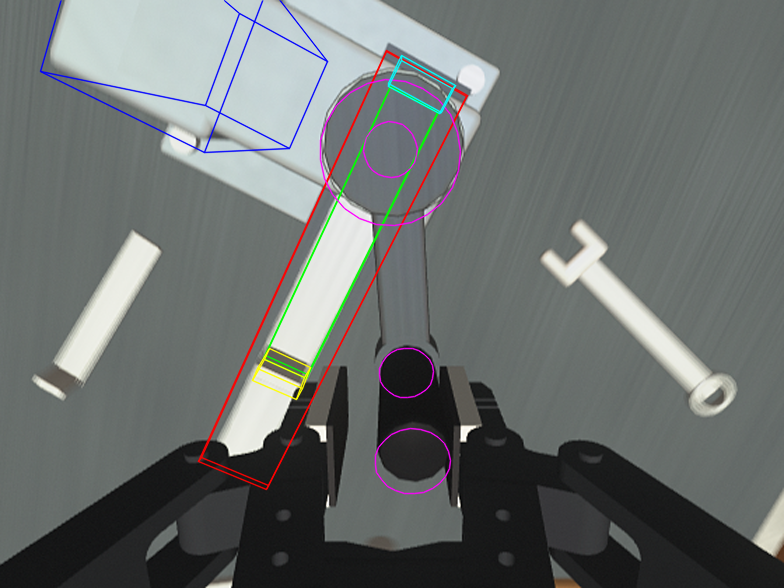

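```bash
python3 -m jog '[{"travel":[0,-5,1],"angular":[0,0,3],"hand":-0.35},{"travel":[1,-10,1],"angular":[0,0,8],"hand":-0.35},{"travel":[2,-16,1],"angular":[0,0,12.5],"hand":-0.35},{"travel":[3,-22,2],"angular":[0,0,17],"hand":-0.35},{"travel":[5,-27,2],"angular":[0,0,22],"hand":-0.35},{"travel":[7,-32,3],"angular":[0,0,26.5],"hand":-0.35},{"travel":[10,-37,3],"angular":[0,0,31],"hand":-0.35},{"travel":[13,-42,4],"angular":[0.3,0,36],"hand":-0.35}]' ; python3 arc.py 3.3 3.58
```

```text
time_s: 14.53
ee_pos: [0.5379, 0.1175, 0.2128]
ee_rot: [2.581, 1.788, 0.004]
ft_force: [1.9, -0.8, 1.5]
grip_width: 0.0279
3.33 [ 1. -3.  4.] [ 0.1 -0.1  1.5]
3.37 [ 1. -5.  4.] [ 0.1 -0.1  3.6]
3.4 [ 1. -8.  4.] [ 0.1 -0.1  5.6]
3.44 [  1. -10.   4.] [ 0.1 -0.1  7.6]
3.48 [  1. -13.   4.] [ 0.1 -0.1  9.6]
3.51 [  2. -15.   4.] [ 0.1 -0.1 11.6]
3.54 [  2. -18.   4.] [ 0.1 -0.1 13.6]
3.58 [  3. -20.   5.] [ 0.1 -0.1 15.6]
now phi 3.2917257987244852 70.51682051713921 [-10.5 -69.7 212.8] [ 1.9 -0.8  1.5] 14.5333
```

```bash
python3 -m jog '[{"travel":[1,-3,0],"angular":[0,0,2],"hand":-0.35},{"travel":[1,-6,0],"angular":[0,0,4],"hand":-0.35},{"travel":[1,-9,0],"angular":[0,0,6],"hand":-0.35},{"travel":[1,-12,1],"angular":[0,0,8],"hand":-0.35},{"travel":[1,-14,1],"angular":[0,0,10],"hand":-0.35},{"travel":[2,-16,1],"angular":[0,0,12],"hand":-0.35},{"travel":[2,-18,1],"angular":[0,0,14],"hand":-0.35},{"travel":[3,-20,1],"angular":[0,0,15.5],"hand":-0.35}]' ; python3 arc.py 3.58 3.58 | tail -2; python3 - <<'E'
from h import *
from ov import overlay
p=np.load("p.npy"); p[4]=-60;p[3]=3.52
overlay(cam("wrist"),p,(0,0,560,420),1.4,"pics/w10.png")
E
```

```text
time_s: 15.2
ee_pos: [0.5215, 0.1266, 0.2129]
ee_rot: [2.797, 1.424, 0.008]
ft_force: [0.9, -1.6, 0.2]
grip_width: 0.0282
3.58 [-0. -1.  5.] [ 0.3 -0.2  0.1]
now phi 3.559734501811041 70.0184442642877 [-28.4 -64.  212.9] [ 0.9 -1.6  0.2] 15.2
```

View pics/w10.png

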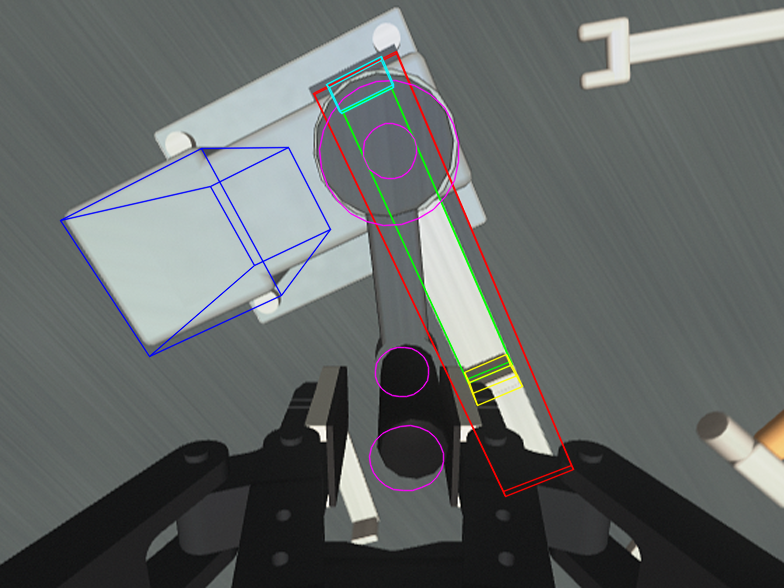

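```bash
python3 -m jog '[{"travel":[0,2,0],"angular":[0,0,0],"hand":-0.35},{"travel":[0,4,0],"angular":[0,0,0],"hand":-0.3},{"travel":[0,4,0],"angular":[0,0,0],"hand":-0.2},{"travel":[0,4,0],"angular":[0,0,0],"hand":-0.2},{"travel":[0,4,0],"angular":[0,0,0],"hand":-0.2},{"travel":[0,4,-20],"angular":[0,0,0],"hand":-0.2},{"travel":[0,4,-50],"angular":[0,0,0],"hand":-0.2},{"travel":[0,4,-80],"angular":[0,0,0],"hand":-0.2}]' ; python3 - <<'E'
from h import *
from ov import overlay
p=np.load("p.npy"); p[4]=-60;p[3]=3.5
overlay(cam("wrist"),p,(0,0,560,420),1.4,"pics/w11.png")
overlay(cam("scene"),p,(190,140,180,135),4.4,"pics/s11.png")
print(state()["ft_force"])
E
```

```text
time_s: 15.92
ee_pos: [0.5231, 0.1244, 0.293]
ee_rot: [2.798, 1.424, 0.003]
ft_force: [0.6, 0.2, 0.4]
grip_width: 0.0338
[-0.21748574 -0.30511444  0.78627596]
```

View pics/w11.png

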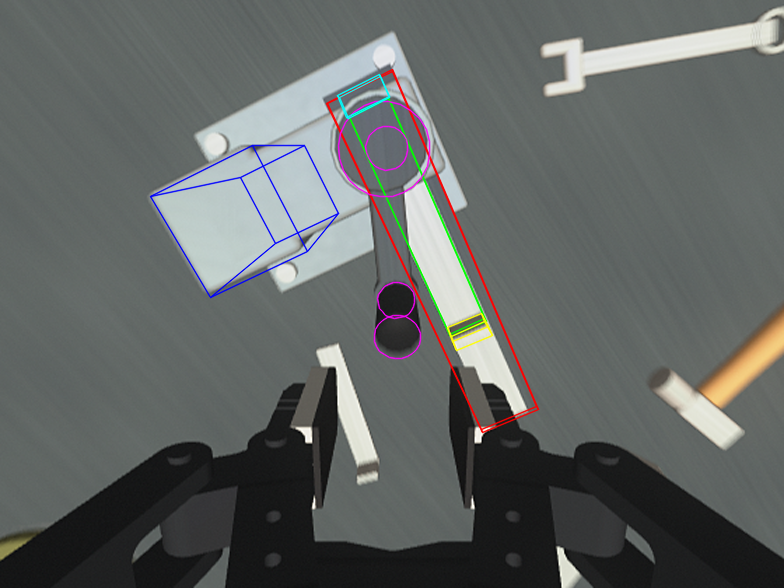

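View pics/s11.png

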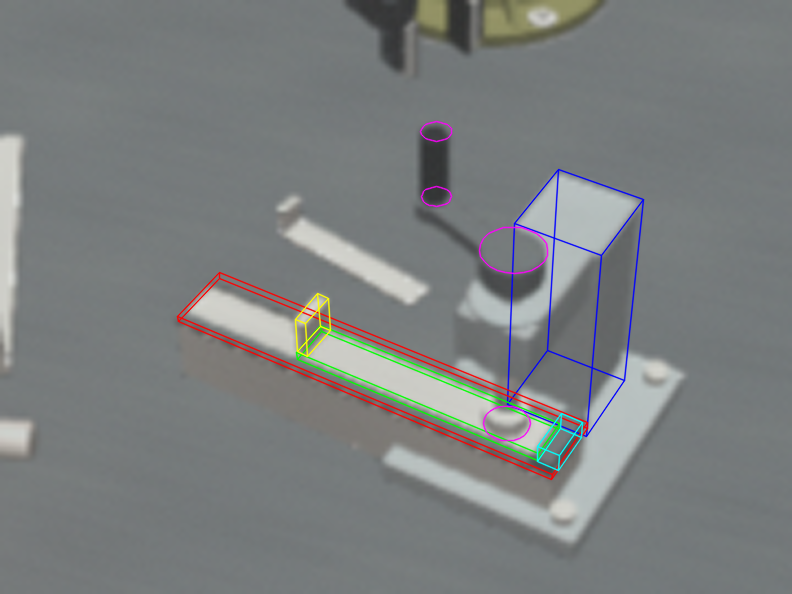

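```bash
python3 - <<'E'
from h import *
a=cv2.imread("pics/scene0.png"); c=cam("scene")["frame"][:,:,::-1]
d=np.abs(a.astype(int)-c).max(2)
for n,(x0,y0,x1,y1) in dict(hammer=(150,228,200,315),wrench=(220,272,290,328),tape=(390,228,418,265)).items(): print(n,d[y0:y1,x0:x1].max())
job_done()
E
```

```text
hammer 4
wrench 4
tape 7
the job is handed in; nothing more can be done
```

I pushed the gauge blade home and wound the crank down until the foot sat on the blade. I then released the crank and handed the job in at about 16 s of the 58 s allowed. No verdict was reported.

- **Blade home:** I pushed it with shut fingers low on the tab until the arm stopped moving at about 8 N. The final scene and wrist pictures show the tab within a few millimetres of where the home position predicts, at blade y = -60 mm of the press.
- **Crank:** I straddled the knob loosely and turned it clockwise from about 0.63 rad to about 3.5 rad, judged from the pictures. That is about 0.5 rad past first touch, or about 3 N. I did not measure the foot force directly; it is worked out from the crank angle, which I trust to about 0.05 rad.
- **Release:** the fingers were clear of the knob and about 80 mm above it at hand-in, with the wrist force back near zero.
- **Bystanders:** the scene picture after the job shows no change at the wrench, the hammer or the tape measure compared with the first one.
- **Small disagreement:** the overlay from my fitted press pose was off by up to about 7 pixels in the first top view. I took this as calibration error, since the wrist views matched to about 2–3 mm.

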